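Lengthen the telescopic tray stop by one hole

TASK

Lengthen the telescopic tray stop by one hole: squeeze its sprung button in flush with the outer tube, slide the tube and its stop plate outwards, away from the foot, and feel for the button popping fully out through the very next hole, so that the tube is locked there. Do it gently, never hauling hard on the tube against the locked button, leave the tube let go, and do not disturb the tray, weight, seal and gauge lying around.

Things in the scene. Friction and masses are not known exactly. Their poses are not given: they have to be found in the camera images.
- stop: The tray stop, bolted down. Origin on the bench below the button; y: tube axis, level, pointing outwards (lengthening); x: the side where the button comes out; z up. A 50 mm square post, 102 mm high, on a 110 x 100 mm base plate stands at y = -195 to -295 mm; from it a fixed steel bar, 24 mm (x) by 30 mm (z), runs to y = +40 mm, its axis at x = 0, 80 mm above the bench.
- sleeve: Aluminium outer tube sliding on the bar, 34 mm wide (x -17 to +17), 40 mm high (60 to 100 mm above the bench), walls 4 mm, y = -157 to +100 mm. Axes as stop; origin 80 mm below the tube axis at the start hole, travels with the tube. Four 16 mm square holes in the +x wall: y = +32 mm (wrong way), 0 (start hole), then two towards the foot. It slides with about 3 N friction plus button drag.
- button: Dark steel sprung button on the fixed bar (does not travel with the tube): 14 mm across, coned to 3.6 mm, axis along +x of stop at y = 0, 80 mm above the bench. Out, it stands 5.5 mm proud of the tube's outer face and its straight neck locks in the hole with 1.2 mm play each way. Origin on the bench below it when out (x = y = 0 of stop); moves with snap.
- snap (a joint): How far the button is pushed in, m: 0 = fully out (locked), 0.0055 = flush with the tube's face, 0.0095 = riding under its wall, 0.012 = end stop. Spring 1.2 N at 0, 2 N flush, 2.6 N under the wall. Pushed flush (0.0045 or more) only its cone is left in the hole, and pulling the tube with 6 to 10 N drives it under the wall; less pushed, it locks. It bends if the tube bears on it with over 8 N.
- slide (a joint): How far the tube is slid outwards (+y of stop), m: 0 = button centred in the start hole, 0.053 to 0.085 = in the NEXT hole (in a hole strip set into the wall, 0.7 mm proud, starting 12 to 45 mm footward of the start hole; fitted differently on each stop, so it must be felt); the hole after that is 0.038 farther. Range -0.036 to 0.13.
- button_seat (a point): Fixed point on the button's axis in the plane of the tube's outer +x face: x = +17 mm, y = 0, 80 mm above the bench, in the frame of stop. Fingers from above, one on each side of the tube at this y, squeeze the button flush and grip the tube at once.
- plate (a point): Centre of the outer face of the stop plate (90 mm wide, 75 mm high, 10 mm thick with its rubber) on the end of the tube, y = +110 mm when the button is in the start hole.
- tray: Bystander: clear plastic tray 170 x 110 x 50 mm with red ring seals in it, beyond the stop plate. Origin: centre of its underside.
- weight: Bystander: steel calibration weight, 42 mm in diameter, 64 mm high, on the -x side of the tube. Origin: centre of its underside.
- seal: Bystander: a single red ring seal, 40 mm outside, 8 mm high, lying on the +x side of the tube. Origin: centre of its underside.
- gauge: Bystander: dark steel plug gauge lying flat, 130 mm long over its pins, 28 mm wide, 19 mm high, on the +x side of the tube. Origin: centre of its underside.

How it is judged:
By the outcome, as a careful person would: the job done as asked, in the order asked, and still so for the second after the job is handed in, with the robot touching nothing.
It also fails if it takes over 38 s, if anything falls off the work surface, if the arm or the gripper's body presses on something with over 40 N, if the wrist force passes 120 N, or if a joint passes its speed limit or range.

ROBOT

A 6-joint arm with a two-finger parallel gripper is mounted at the origin on the work surface. World frame = base frame: x ahead of the robot, y to its left, z up, the work surface at z = 0. Lengths are in mm, angles in rad, forces in N, time in s.
With the tool pointing down it reaches from about 300 to 775 mm from the base axis. Payload 14.6 kg.
Tool frame: the origin (TCP) lies at the very end of the fingers, on their centre line; the grasp point (between the pads) lies 19 mm behind it; z points along the fingers, y is the line along which they close (so a half turn about z gives the same grasp; the last joint's range is limited). The gripper opens to 94 mm and grips with 3 to 60 N. Pads are 16 mm wide; open, the fingers measure 119 mm over their backs; the gripper's body (75 mm by 177 mm) begins 78 mm behind the grasp point.
Start: joints at [-1.281, 0.3, 1.521, -0, 1.321, -0.067], TCP at [192.095, -515.353, 205.446] pointing down, gripper open.
Joint ranges: [-3.03, 3.03], [-0.79, 2.21], [0.23, 2.52], [-1.04, 4.18], [0, 3.07], [-2.55, 2.55]. Speed limits (rad/s): [2.22, 2.22, 2.57, 3.14, 3.14, 3.14].

INTERFACE

Orientations are given as [roll, pitch, yaw] about the fixed x, y, z axes, in that order (R = Rz(yaw) Ry(pitch) Rx(roll)).
In Python, from cell import manip, camera, get_calibration gives the robot as it stands. The module is installed in compiled form; this text tells all that it offers.
- The arm moves only by the tool jog_arm, never from a script. Its argument "plan" is one flat list of numbers, 6 for each row, row after row: the shift along the world's x, y, z in m, then the turn, a rotation vector about the world's x, y, z in degrees. A call has 1 to 20 rows; each row is the pose to reach, as a shift and turn from the pose commanded when the call began; what a row does not reach only later rows make up. A row lasts 1/10 s, in which the tool goes at most 50 mm and 8.59 degrees, less where a joint would pass 70% of its speed; a pose out of reach is approached as far as the arm can. A call with a gripper value outside its range is refused whole. "claw" is the finger opening in m, from 0 to 0.094, set as the call begins (left out, the last holds). The fingers move at their own pace and stop on an object; "force" is the grip in N (left out, the last holds). Time passes only in rows, so rows that repeat a pose let the fingers close. It gives the time, the measured TCP pose, the force, the opening and the grip force at its end, in the units of the state.
- manip.read_state(): the state, without advancing time (a new reading comes with each control period).
- camera(name): name is "scene" or "top" or "wrist"; returns (picture, depth): 480x640x3 uint8, red, green, blue; 480x640 float32, mm along the optical axis (not along the pixel's ray), 0 where there is no reading.
- get_calibration(name): a dict with "fx", "fy", "cx", "cy" (pixels), "origin" and "attitude" of the camera in the world. Camera axes: x right, y down, z forward; pixel columns grow to the right and rows downward; lengths in mm; the calibration is good to about 2 mm. A picture is of the moment at which its call begins: read the wrist's pose just before it. get_calibration takes no time and is no camera call; for the wrist camera it gives the pose at the moment of the call.
- manip.sign_off(): hands the job in; it is judged then, once.
The state is a dict: "clock": time; "joints": joint angles; "qd": joint speeds; "effort": joint torques, N m; "eef_pos": TCP position; "eef_rot": TCP orientation; "wrist_force": force on the tool from outside, world axes, zero at the start; "moment": the same for the moment, N m; "finger_gap": finger opening in mm; "finger_force": force on a finger pad.
Only numpy, scipy, OpenCV 4.12 (cv2) and the standard library are available. Lean on these libraries where they do the work, as an engineer would, in place of code of your own. Each camera call takes 0.05 s, during which the arm holds its last target. There are 200 camera calls.

## Working session

There is one attempt and no reset: what is moved stays moved. The work goes in short steps, Python scripts to look and compute and a tool call to move; the robot and the scene stay as the last step left them, time stands still between calls to the robot, and variables do not carry over. Pictures are saved under pics/ and viewed, at most 10 in all, crops included, and the job is handed in when it is done.

Besides the shell and the picture viewer there is one more tool, called after "Request:" by a JSON object that holds its "fn" and its "kwargs". jog_arm: Moves the arm, as the interface text tells. Its arguments: {"type":"object","properties":{"plan":{"type":"array"},"claw":{"type":"number"},"force":{"type":"number"}},"required":["plan"]}

```bash
mkdir -p pics; cat > h.py <<'E'
import numpy as np, cv2
from scipy.spatial.transform import Rotation as R
from cell import manip, camera, get_calibration
def snap(n,f):
    c=get_calibration(n); p,d=camera(n); cv2.imwrite('pics/'+f+'.png',p[:,:,::-1]); np.savez('pics/'+f,d=d,p=p,c=np.array(c,dtype=object)); return p,d,c
E
python3 - <<'E'
from h import *
for n in("top","scene"):
    p,d,c=snap(n,n+"1"); print(c)
print(manip.read_state())
E
```

```text
{'fx': 570.2516452685438, 'fy': 570.2516452685438, 'cx': 315.45034591930516, 'cy': 234.1019578540372, 'origin': array([ 364.58726489,   94.19068323, 1016.58161198]), 'attitude': array([-2.91309716, -0.00306645, -1.55839766])}
{'fx': 465.6546350139233, 'fy': 465.6546350139233, 'cx': 323.31027922592574, 'cy': 240.28551223055422, 'origin': array([1051.74321437,  -29.80205394,  648.39986341]), 'attitude': array([-2.40545575,  0.01543634,  1.24393441])}
{'clock': 0.1, 'joints': array([-1.28055912e+00,  3.00424697e-01,  1.52150625e+00, -1.07859469e-05,
        1.32065187e+00, -6.65995972e-02]), 'qd': array([ 0.000957  , -0.00160386, -0.00098315,  0.00084886,  0.00033631,
        0.00185697]), 'effort': array([ 6.15229237e-04, -5.32650876e+01, -3.53290737e+01,  7.09675415e-02,
        2.35237082e-02, -4.72870818e-05]), 'eef_pos': array([ 192.05386346, -515.14600371,  204.94342301]), 'eef_rot': array([-3.14060399e+00, -5.54716244e-05,  3.56839450e-01]), 'wrist_force': array([ 0.08704773,  0.10126359, -0.41781519]), 'moment': array([-0.02217077, -0.04801339,  0.01893473]), 'finger_force': 0.0, 'finger_gap': 94.31351992364539}
```

View pics/top1.png

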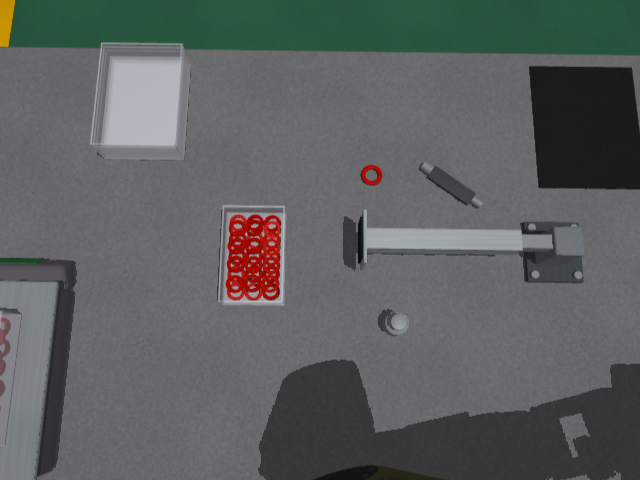

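View pics/scene1.png

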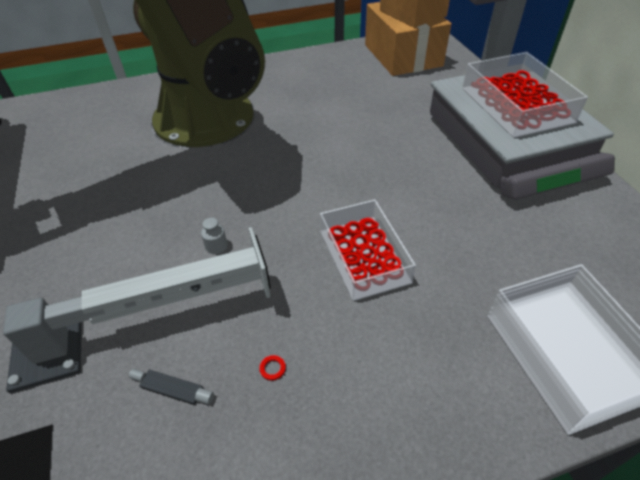

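The top view shows the tube level along rows 229-253, from the plate at column 363 to the post at 568. The scene view shows the button as a dark spot at about (196,287) on the far (+x) side.

```bash
cat >> h.py <<'E'
def load(f):
    z=np.load('pics/'+f+'.npz',allow_pickle=True); return z['p'],z['d'],z['c'].item()
def cloud(d,c):
    v,u=np.mgrid[:480,:640]; P=np.stack([(u-c['cx'])/c['fx']*d,(v-c['cy'])/c['fy']*d,d],-1)
    return P@R.from_euler('xyz',c['attitude']).as_matrix().T+c['origin']
E
python3 - <<'E'
from h import *
p,d,c=load('top1');W=cloud(d,c)
sub=W[220:262,372:518].reshape(-1,3); s=sub[(sub[:,2]>92)&(sub[:,2]<108)]
print(len(s),np.median(s,0),s.min(0),s.max(0))
cv=cv2.fitLine(s[:,:2].astype(np.float32),cv2.DIST_HUBER,0,.01,.01).ravel();print('top line',cv,np.degrees(np.arctan2(-cv[0],cv[1])))
pl=W[200:280,350:372].reshape(-1,3);pl=pl[pl[:,2]>104];print('plate',len(pl),pl.min(0),pl.max(0),np.median(pl,0))
for r,q in((205,290,),):pass
po=W[222:262,545:590].reshape(-1,3);po=po[(po[:,2]>92)];print('post',po.min(0),po.max(0),np.median(po,0))
p,d,c=load('scene1');W=cloud(d,c)
for u,v in((196,287),(196,283),(190,288),(202,286)):print(W[v,u])
cr=p[230:350,60:300][:,:,::-1];cv2.imwrite('pics/cr.png',cv2.resize(cr,(800,400),interpolation=cv2.INTER_CUBIC))
E
```

```text
3068 [ 571.18640245 -118.82206172  100.21199787] [ 554.10771602 -239.86312129   92.02815018] [589.71079132   1.14518254 106.18514121]
top line [ 7.29397871e-04 -9.99999762e-01  5.71222534e+02 -1.18759636e+02] -179.9582
plate 348 [364.58726489   4.40229525 104.03702484] [ 615.53823828   94.19068323 1016.58161198] [570.26998372  16.7021303  115.75903772]
post [ 364.58726489 -347.56831659   92.2233933 ] [ 595.9319965    94.19068323 1016.58161198] [ 570.22838682 -317.57563783  101.88242568]
[589.18487748 -85.40356534  82.48574386]
[587.04182139 -83.66472438  89.04773133]
[583.24739696 -94.93257743  76.6292692 ]
[588.03973168 -76.74580674  79.68019979]
```

View pics/cr.png

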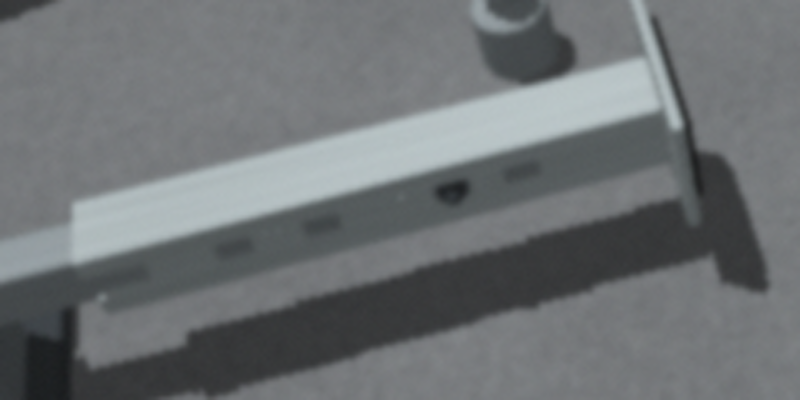

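The enlarged crop shows the button at crop (452,190), the wrong-way hole at (525,172) and the next holes at (322,225) and (235,248). That puts the next hole at about 57 mm. The tube axis is at x≈571, the button at y≈-87, and yaw is about 0.

Request:
{"fn": "jog_arm", "kwargs": {"plan": [0.029, 0.033, -0.002, 0, 0, 5.35, 0.058, 0.066, -0.004, 0, 0, 10.7, 0.087, 0.099, -0.006, 0, 0, 16.05, 0.116, 0.132, -0.008, 0, 0, 21.4, 0.145, 0.165, -0.01, 0, 0, 26.75, 0.174, 0.198, -0.012, 0, 0, 32.1, 0.203, 0.231, -0.014, 0, 0, 37.45, 0.232, 0.264, -0.016, 0, 0, 42.8, 0.261, 0.297, -0.018, 0, 0, 48.15, 0.29, 0.33, -0.02, 0, 0, 53.5, 0.319, 0.363, -0.022, 0, 0, 58.85, 0.348, 0.396, -0.024, 0, 0, 64.2, 0.379, 0.428, -0.026, 0, 0, 69.55, 0.379, 0.428, -0.026, 0, 0, 69.55, 0.379, 0.428, -0.026, 0, 0, 69.55], "claw": 0.094}}

```text
clock: 1.6
eef_pos: [571.0, -86.7, 178.7]
eef_rot: [-3.14, -0.0, 1.572]
wrist_force: [0.0, -1.0, 0.3]
finger_gap: 94.4
finger_force: 0.0
```

```bash
python3 - <<'E'
from h import *
s=manip.read_state();print(s['clock'],s['eef_pos'],np.degrees(s['eef_rot']),s['wrist_force'])
p,d,c=snap('wrist','w1');print(c)
W=cloud(d,c);m=(d>0)&(abs(W[:,:,2]-100)<5)&(abs(W[:,:,0]-571)<40)
q=W[m];print(len(q))
for y in range(-160,0,20):
    r=q[abs(q[:,1]-y)<5]
    if len(r):print(y,len(r),np.percentile(r[:,0],[1,50,99]),np.median(r[:,2]))
E
```

```text
1.6 [571.02518975 -86.72961178 178.71971336] [-1.79923728e+02 -9.22549144e-03  9.00478045e+01] [ 0.01087799 -1.00724436  0.31349303]
{'fx': 402.40743824872334, 'fy': 402.40743824872334, 'cx': 318.44309205810447, 'cy': 240.15763850298418, 'origin': array([570.41245491, -18.9124791 , 358.14677328]), 'attitude': array([2.90706509e+00, 8.91734548e-04, 2.99905122e-04])}
16248
-160 599 [554.44056473 571.31886081 588.20812327] 100.14416530859086
-140 651 [554.68082407 571.29743872 587.91316788] 100.14699864730596
-120 692 [554.88749326 571.94983834 588.32014747] 100.16796040464428
-100 712 [554.4780164  571.25125245 588.00686905] 100.21945348194666
-80 769 [554.74840632 571.22959143 588.34287926] 100.21558507343178
-60 790 [555.02186069 571.20697887 588.01022578] 100.18170695273199
-40 844 [554.65872155 571.81142546 588.33940648] 100.22231144025196
-20 889 [554.95955418 571.76884929 588.01374782] 100.22192814476477
```

View pics/w1.png

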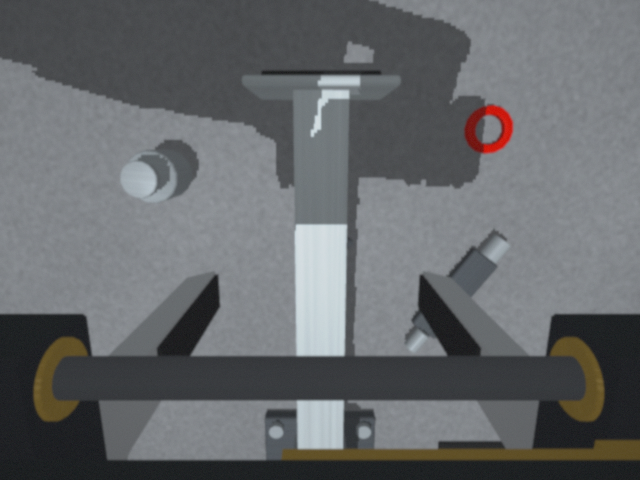

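The wrist view shows the tube centred between the fingers (columns 295-347) with the plate at the top around row 80. The finger pads are open and clear of the tube.

```bash
python3 - <<'E'
from h import *
p,d,c=load('scene1');M=R.from_euler('xyz',c['attitude']).as_matrix()
def ray(u,v,x):
    r=M@np.array([(u-c['cx'])/c['fx'],(v-c['cy'])/c['fy'],1]);return c['origin']+r*(x-c['origin'][0])/r[0]
for n,cu,cv_,x in(('but',452,190,592),('h+32',523,172,586.5),('n1',322,225,586.5),('n2',235,248,586.5),('tubeend foot',103,308,588.3),('mark',125,276,587),('dot',402,197,588.3)):
    print(n,ray(60+cu/3.3333,230+cv_/3.3333,x))
p,d,c=load('w1');W=cloud(d,c)
for v in range(62,104,3):print(v,W[v,275],W[v,320])
p,d,c=load('top1');W=cloud(d,c)
for u in range(358,374):print(u,W[220,u],W[240,u])
E
```

```text
but [592.         -85.60918362  86.1729256 ]
h+32 [586.5        -53.83593873  78.75145486]
n1 [ 586.5        -144.40576681   79.28987305]
n2 [ 586.5        -182.14843243   79.47380702]
tubeend foot [ 588.3        -243.21082134   65.05017963]
mark [ 587.         -228.19378098   81.03045706]
dot [ 588.3        -107.49614026   86.01542037]
62 [5.34172403e+02 4.69965664e+01 5.19624605e-01] [571.36323729  47.20670822  -0.59318306]
65 [5.34098941e+02 4.47161255e+01 3.59758259e-01] [571.36603151  44.89205057  -0.5997888 ]
68 [5.34019062e+02 4.24365685e+01 1.39097888e-01] [571.36918327  42.59222376  -0.73710744]
71 [544.87293164  22.44194543 107.30784091] [571.08469956  22.54420122 106.7119613 ]
74 [544.89674261  20.70681211 107.93883852] [571.08349809  20.71824706 107.89287156]
77 [545.95133221  17.44274005 118.6609274 ] [571.06044036  17.66921608 117.19641675]
80 [545.92840668  15.84860977 118.81760633] [571.05985674  15.95487457 118.11553934]
83 [545.72049683  14.50164712 117.16970127] [571.06619615  14.6028317  116.47228067]
86 [545.52477993  13.11122823 115.64710126] [571.06721833  12.9
[... 1159 characters left out ...]
3216173 116.72431409] [564.75740724  12.35210796 118.51702378]
367 [ 6.28162012e+02 -3.06310022e-01  2.93249058e+00] [568.65068407   9.12415556 101.14634148]
368 [629.29310566  -2.54727627  -1.32387471] [569.5899973    7.08918202  97.02950455]
369 [628.27245213  -4.00232655   2.69415903] [568.82578066   5.77692723 100.55401696]
370 [ 6.29125076e+02 -6.15347989e+00 -4.90761616e-01] [568.8599076    4.12525251 100.4975241 ]
371 [ 6.28973927e+02 -7.92842935e+00  1.83767816e-01] [569.6442589    2.13656746  97.07693171]
372 [ 6.29079545e+02 -9.80192225e+00 -1.28834665e-01] [569.15206288   0.71893629  99.38067747]
373 [628.82858873 -11.53389528   0.92916452] [568.93938315  -0.82044111 100.43081228]
```

Request:
{"fn": "jog_arm", "kwargs": {"plan": [0, 0, -0.02, 0, 0, 0, 0, 0, -0.045, 0, 0, 0, 0, 0, -0.07, 0, 0, 0, 0, 0, -0.095, 0, 0, 0, 0, 0, -0.112, 0, 0, 0, 0, 0, -0.118, 0, 0, 0, 0, 0, -0.118, 0, 0, 0], "claw": 0.06}}

```text
clock: 2.35
eef_pos: [570.5, -88.1, 61.3]
eef_rot: [-3.141, -0.0, 1.569]
wrist_force: [0.6, 0.3, 0.7]
finger_gap: 59.5
finger_force: 0.0
```

Request:
{"fn": "jog_arm", "kwargs": {"plan": [0, 0, 0, 0, 0, 0, 0, 0, 0, 0, 0, 0, 0, 0, 0, 0, 0, 0, 0, 0, 0, 0, 0, 0, 0, 0, 0, 0, 0, 0, 0, 0, 0, 0, 0, 0, 0, 0, 0, 0, 0, 0, 0, 0, 0, 0, 0, 0], "claw": 0.025, "force": 15}}

```text
clock: 3.15
eef_pos: [572.2, -87.5, 62.3]
eef_rot: [3.139, 0.001, 1.571]
wrist_force: [6.5, -0.7, 0.6]
finger_gap: 33.9
finger_force: 15.0
```

Request:
{"fn": "jog_arm", "kwargs": {"plan": [0.0015, 0, 0, 0, 0, 0, 0.0015, 0.001, 0, 0, 0, 0, 0.0015, 0.002, 0, 0, 0, 0, 0.0015, 0.003, 0, 0, 0, 0, 0.0015, 0.003, 0, 0, 0, 0]}}

```text
clock: 3.65
eef_pos: [572.2, -84.7, 62.2]
eef_rot: [-3.141, 0.001, 1.571]
wrist_force: [-7.5, -2.4, 8.0]
finger_gap: 33.9
finger_force: 15.0
```

Request:
{"fn": "jog_arm", "kwargs": {"plan": [-0.0007, 0.001, 0, 0, 0, 0, -0.0007, 0.002, 0, 0, 0, 0, -0.0007, 0.003, 0, 0, 0, 0, -0.0007, 0.003, 0, 0, 0, 0]}}

```text
clock: 4.05
eef_pos: [572.2, -81.8, 62.2]
eef_rot: [3.141, 0.001, 1.571]
wrist_force: [-1.0, -5.0, 6.6]
finger_gap: 33.9
finger_force: 15.0
```

```bash
cat >> h.py <<'E'
def platey(f):
    p,d,c=snap('top',f);W=cloud(d,c);q=W[195:270,300:380];q=q[(q[...,2]>104)&(q[...,2]<125)&(abs(q[...,0]-571)<50)&(q[...,1]<140)];return q
E
python3 - <<'E'
from h import *
p0,d0,c=load('top1');W=cloud(d0,c);q=W[195:270,300:380];q=q[(q[...,2]>112)&(q[...,2]<125)];print(len(q),np.median(q,0))
q=platey('t2');q=q[(q[:,2]>112)&(abs(q[:,0]-571)<46)];print(len(q),np.median(q,0),q.min(0),q.max(0))
p,d,c=load('t2');cv2.imwrite('pics/t2c.png',cv2.resize(np.vstack([p0[190:290,300:500],p[190:290,300:500]])[:,:,::-1],(600,600)))
print(manip.read_state()['clock'])
E
```

```text
215 [571.20563434  14.30975171 117.27476202]
205 [568.87260687  20.08917202 117.1673642 ] [527.25373049  16.5409484  112.14825692] [615.57153039  23.07389356 122.36741357]
4.1
```

View pics/t2c.png

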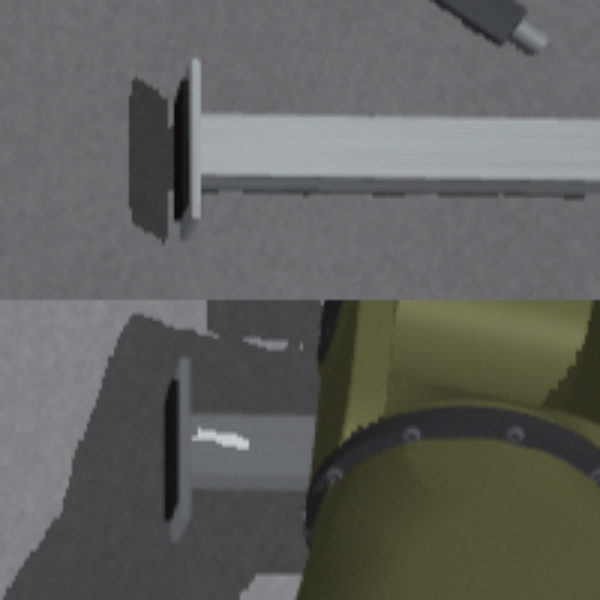

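The top crop shows the plate shifted about 5.8 mm outwards, the same distance as the fingers. The tube is moving with them, and the button is under the wall.

Request:
{"fn": "jog_arm", "kwargs": {"plan": [0, 0.002, 0, 0, 0, 0, 0, 0.005, 0, 0, 0, 0, 0, 0.008, 0, 0, 0, 0, 0, 0.011, 0, 0, 0, 0, 0, 0.014, 0, 0, 0, 0, 0, 0.017, 0, 0, 0, 0, 0, 0.02, 0, 0, 0, 0, 0, 0.023, 0, 0, 0, 0, 0, 0.026, 0, 0, 0, 0, 0, 0.029, 0, 0, 0, 0, 0, 0.032, 0, 0, 0, 0, 0, 0.035, 0, 0, 0, 0, 0, 0.038, 0, 0, 0, 0, 0, 0.041, 0, 0, 0, 0, 0, 0.043, 0, 0, 0, 0, 0, 0.044, 0, 0, 0, 0, 0, 0.044, 0, 0, 0]}}

```text
validation failed for argument at $.pl...
```

```bash
python3 -c "
from h import *
s=manip.read_state();print(s['clock'],s['eef_pos'],s['wrist_force'])"
```

```text
4.1 [572.1772846  -81.80245379  62.16621208] [-0.19263633 -5.23434834  7.11802224]
```

The call was refused and nothing moved, so I'll send it again in fewer rows.

Request:
{"fn": "jog_arm", "kwargs": {"plan": [0, 0.002, 0, 0, 0, 0, 0, 0.005, 0, 0, 0, 0, 0, 0.009, 0, 0, 0, 0, 0, 0.013, 0, 0, 0, 0, 0, 0.017, 0, 0, 0, 0, 0, 0.021, 0, 0, 0, 0, 0, 0.025, 0, 0, 0, 0, 0, 0.029, 0, 0, 0, 0, 0, 0.033, 0, 0, 0, 0, 0, 0.037, 0, 0, 0, 0, 0, 0.04, 0, 0, 0, 0, 0, 0.042, 0, 0, 0, 0, 0, 0.043, 0, 0, 0, 0, 0, 0.043, 0, 0, 0]}}

```text
validation failed for argument at $.pl...
```

Request:
{"fn": "jog_arm", "kwargs": {"plan": [0, 0.002, 0, 0, 0, 0, 0, 0.005, 0, 0, 0, 0, 0, 0.008, 0, 0, 0, 0, 0, 0.011, 0, 0, 0, 0, 0, 0.014, 0, 0, 0]}}

```text
validation failed for argument at $.pl...
```

My last three plans were each one number short in the final row, which is why they were refused. Here it is corrected.

Request:
{"fn": "jog_arm", "kwargs": {"plan": [0, 0.002, 0, 0, 0, 0, 0, 0.005, 0, 0, 0, 0, 0, 0.009, 0, 0, 0, 0, 0, 0.013, 0, 0, 0, 0, 0, 0.017, 0, 0, 0, 0, 0, 0.021, 0, 0, 0, 0, 0, 0.025, 0, 0, 0, 0, 0, 0.029, 0, 0, 0, 0, 0, 0.033, 0, 0, 0, 0, 0, 0.037, 0, 0, 0, 0, 0, 0.04, 0, 0, 0, 0, 0, 0.042, 0, 0, 0, 0, 0, 0.043, 0, 0, 0, 0, 0, 0.043, 0, 0, 0, 0]}}

```text
clock: 5.5
eef_pos: [572.2, -38.3, 62.2]
eef_rot: [3.141, 0.0, 1.571]
wrist_force: [-0.8, -0.7, 6.7]
finger_gap: 34.4
finger_force: 15.0
```

```bash
python3 - <<'E'
from h import *
s=manip.read_state();print(s['clock'],s['eef_pos'],s['wrist_force'],s['finger_gap'])
q=platey('t3');q=q[(q[:,2]>112)&(abs(q[:,0]-571)<46)];print(len(q),np.median(q,0),q.min(0),q.max(0))
s=manip.read_state();print(s['clock'],s['eef_pos'],s['wrist_force'],s['finger_gap'])
E
```

```text
5.5 [572.22737483 -38.34782715  62.1844735 ] [-0.83034598 -0.74723517  6.72276148] 34.37276748490637
215 [571.28858115  63.68641639 117.07109959] [527.00768705  60.43885963 112.74383224] [616.68785681  65.81425181 121.26922912]
5.55 [572.24468983 -38.35739215  62.19836749] [-0.13088157 -0.65709526  7.57024879] 34.03795455227224
```

The plate has moved 49.4 mm, matching the fingers. Creeping from here.

Request:
{"fn": "jog_arm", "kwargs": {"plan": [0, 0.001, 0, 0, 0, 0, 0, 0.002, 0, 0, 0, 0, 0, 0.003, 0, 0, 0, 0, 0, 0.004, 0, 0, 0, 0, 0, 0.004, 0, 0, 0, 0], "force": 10}}

```text
clock: 6.05
eef_pos: [572.2, -34.1, 62.1]
eef_rot: [3.141, -0.0, 1.571]
wrist_force: [-1.1, -0.2, 7.4]
finger_gap: 33.8
finger_force: 10.0
```

Request:
{"fn": "jog_arm", "kwargs": {"plan": [0, 0.0005, 0, 0, 0, 0, 0, 0.001, 0, 0, 0, 0, 0, 0.001, 0, 0, 0, 0]}}

```text
clock: 6.35
eef_pos: [572.2, -33.2, 62.2]
eef_rot: [3.141, 0.0, 1.571]
wrist_force: [-1.1, -0.3, 7.1]
finger_gap: 34.3
finger_force: 10.0
```

Request:
{"fn": "jog_arm", "kwargs": {"plan": [0, 0.0005, 0, 0, 0, 0, 0, 0.001, 0, 0, 0, 0, 0, 0.001, 0, 0, 0, 0]}}

```text
clock: 6.65
eef_pos: [572.2, -32.3, 62.2]
eef_rot: [3.141, 0.0, 1.571]
wrist_force: [0.0, -1.8, 6.9]
finger_gap: 34.1
finger_force: 10.0
```

Request:
{"fn": "jog_arm", "kwargs": {"plan": [0, 0.0005, 0, 0, 0, 0, 0, 0.001, 0, 0, 0, 0, 0, 0.001, 0, 0, 0, 0]}}

```text
clock: 6.95
eef_pos: [572.2, -31.2, 62.2]
eef_rot: [3.141, -0.0, 1.571]
wrist_force: [0.3, 0.7, 7.4]
finger_gap: 33.6
finger_force: 10.0
```

Request:
{"fn": "jog_arm", "kwargs": {"plan": [0, 0.0005, 0, 0, 0, 0, 0, 0.001, 0, 0, 0, 0, 0, 0.001, 0, 0, 0, 0]}}

```text
clock: 7.25
eef_pos: [572.2, -30.4, 62.2]
eef_rot: [3.141, 0.0, 1.571]
wrist_force: [-1.2, -1.9, 7.2]
finger_gap: 33.8
finger_force: 10.0
```

Request:
{"fn": "jog_arm", "kwargs": {"plan": [0, 0.0005, 0, 0, 0, 0, 0, 0.001, 0, 0, 0, 0, 0, 0.001, 0, 0, 0, 0]}}

```text
clock: 7.55
eef_pos: [572.2, -29.5, 62.2]
eef_rot: [3.141, 0.0, 1.571]
wrist_force: [-1.1, -3.0, 7.0]
finger_gap: 34.1
finger_force: 10.0
```

Request:
{"fn": "jog_arm", "kwargs": {"plan": [0, 0.0005, 0, 0, 0, 0, 0, 0.0008, 0, 0, 0, 0, 0, 0.0008, 0, 0, 0, 0]}}

```text
clock: 7.85
eef_pos: [572.2, -28.7, 62.2]
eef_rot: [3.141, 0.0, 1.571]
wrist_force: [0.0, -2.0, 6.7]
finger_gap: 33.9
finger_force: 10.0
```

```bash
python3 - <<'E'
from h import *
p,d,c=snap('scene','s3');print(manip.read_state()['wrist_force'])
cv2.imwrite('pics/s3c.png',cv2.resize(p[230:350,60:300][:,:,::-1],(800,400),interpolation=cv2.INTER_CUBIC))
E
```

```text
[-0.51704858 -2.60375718  6.66422419]
```

View pics/s3c.png

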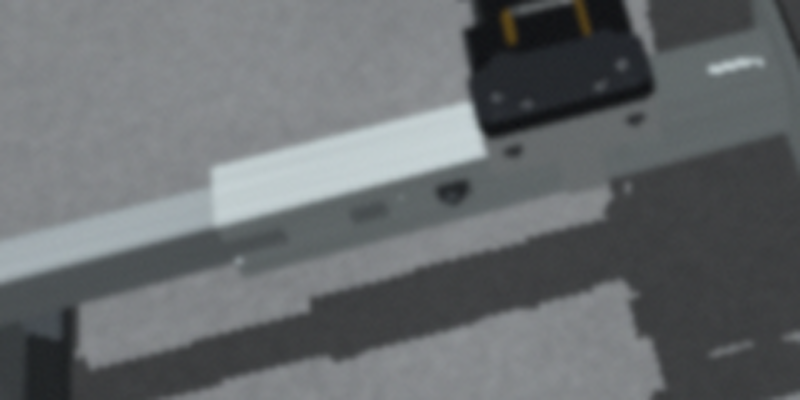

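The button shows as a dark cone at crop (452,190), in a hole and looking as it did at the start. A gentle feel for the lock.

Request:
{"fn": "jog_arm", "kwargs": {"plan": [0, 0.0003, 0, 0, 0, 0, 0, 0.0006, 0, 0, 0, 0, 0, 0.0006, 0, 0, 0, 0]}}

```text
clock: 8.2
eef_pos: [572.2, -28.2, 62.2]
eef_rot: [3.141, 0.0, 1.571]
wrist_force: [0.2, -2.4, 6.6]
finger_gap: 33.8
finger_force: 10.0
```

Request:
{"fn": "jog_arm", "kwargs": {"plan": [0, 0.0003, 0, 0, 0, 0, 0, 0.0006, 0, 0, 0, 0, 0, 0.0006, 0, 0, 0, 0]}}

```text
clock: 8.5
eef_pos: [572.2, -27.8, 62.2]
eef_rot: [3.141, 0.001, 1.571]
wrist_force: [-0.2, -4.8, 7.3]
finger_gap: 33.8
finger_force: 10.0
```

The force rises to 4.8 N, so the neck is bearing on the hole edge. I'll back off to the centre, release and lift.

Request:
{"fn": "jog_arm", "kwargs": {"plan": [0, -0.0005, 0, 0, 0, 0, 0, -0.0013, 0, 0, 0, 0, 0, -0.0013, 0, 0, 0, 0]}}

```text
clock: 8.8
eef_pos: [572.2, -28.4, 62.1]
eef_rot: [3.141, -0.0, 1.571]
wrist_force: [-0.6, 1.9, 6.8]
finger_gap: 34.2
finger_force: 10.0
```

Request:
{"fn": "jog_arm", "kwargs": {"plan": [0, 0, 0, 0, 0, 0, 0, 0, 0, 0, 0, 0, 0, 0, 0, 0, 0, 0, 0, 0, 0, 0, 0, 0, 0, 0, 0, 0, 0, 0, 0, 0, 0.02, 0, 0, 0, 0, 0, 0.05, 0, 0, 0, 0, 0, 0.09, 0, 0, 0, 0, 0, 0.13, 0, 0, 0, 0, 0, 0.15, 0, 0, 0, 0, 0, 0.15, 0, 0, 0], "claw": 0.07}}

```text
clock: 9.9
eef_pos: [572.9, -28.8, 214.6]
eef_rot: [3.136, 0.001, 1.571]
wrist_force: [-0.3, 0.4, -1.2]
finger_gap: 70.2
finger_force: 0.0
```

```bash
python3 - <<'E'
from h import *
p,d,c=snap('scene','s4');p0,d0,c0=load('scene1');s=manip.read_state();print(s['clock'],s['wrist_force'],s['finger_gap'])
W=cloud(d,c);W0=cloud(d0,c0)
for v in range(283,292,2):print(v,W0[v,192:201,0].round(0),W[v,192:201,0].round(0))
a=cv2.resize(p0[265:310,130:250][:,:,::-1],(800,300),interpolation=cv2.INTER_CUBIC);b=cv2.resize(p[265:310,130:250][:,:,::-1],(800,300),interpolation=cv2.INTER_CUBIC)
cv2.imwrite('pics/s4c.png',np.vstack([a,b]))
q=platey('t4');q=q[(q[:,2]>112)&(abs(q[:,0]-571)<46)];print(len(q),np.median(q,0)-[0,14.31,0])
E
```

```text
9.95 [ 0.05808477  0.21987251 -1.04640926] 69.88801918666277
283 [588. 587. 588. 589. 587. 589. 588. 587. 588.] [587. 588. 588. 588. 589. 589. 587. 589. 590.]
285 [588. 588. 588. 588. 587. 588. 589. 587. 584.] [587. 588. 588. 588. 587. 589. 589. 587. 584.]
287 [589. 590. 590. 590. 589. 590. 590. 589. 588.] [ 589. 1052.  590.  590.  590.  590.  590.  589.  586.]
289 [588. 591. 592. 593. 592. 594. 591. 585. 586.] [589. 591. 590. 593. 592. 594. 592. 586. 587.]
291 [587. 588. 586. 593. 594. 595. 589. 588. 590.] [585. 586. 588. 593. 595. 593. 588. 588. 589.]
197 [574.12287607  59.16210584 117.11600815]
```

View pics/s4c.png

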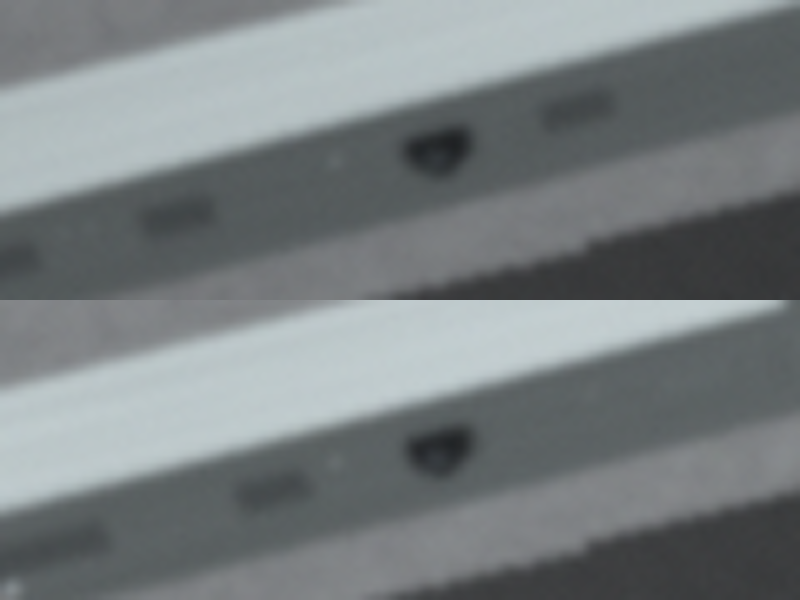

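In the lower half (now), the button stands out as far as at the start, at about (440,450). One hole is left footward at (275,490). Depths match the start, and the tube is out by about 59 mm. Handing in.

```bash
python3 -c "
from cell import manip
print(manip.sign_off())"
```

```text
the job is handed in; nothing more can be done
None
```

The tray stop is one hole longer: the tube slid out about 59 mm and its button is fully out in the next hole; I let go, lifted clear, and handed in at about 10 s, with no verdict returned.

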